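# Sort the last bushes by the bore gauge

## Task

Pull the spring-held cover off the bush gauge on the shoemaker's bench and lay it in the wooden tray. Then sort the bushes by fit: every bush that slides through the gauge's bore goes through it into the cage, and every bush too fat to pass goes into the steel tin. Leave the green lasts and the tack jar where they are.

Things in the scene. Friction and masses are not known exactly. Their poses are not given: they have to be found in the camera images.
- gauge: Bush gauge, fixed: closed green cage with clear sides, 130 (its x) x 230 (y) x 150 mm high. Its top is a steel plate 12 mm thick from y -115 to +30 mm, upper face at z 150, and a wire grille over the rest. What falls through the plate's bore runs down a 45 degree chute to the cage's +y end (floor z 6); the bore is the only way in. Origin: centre of the underside, z up.
- gauge_bore (a point): Centre of the mouth of the gauge's through bore, at the plate's upper face (gauge x 0, y -55, z 150 mm; axes as the gauge). Bore 39.5 mm in diameter, 12 mm long, mouth chamfered 1.5 mm.
- gauge_socket (a point): Centre of the mouth of the slot (11 x 17 mm) in the plate that holds the cover's tang, 60 mm from the bore's centre towards the gauge's +y, at the plate's upper face.
- cover: Bore cover, loose, 150 g: dark steel plate 52 (x) x 103 (y) x 5 mm lying on the gauge plate, hiding the bore; black grip fin above, steel tang 10 x 16 mm reaching 28 mm below into the socket slot. A sprung catch holds the tang: 10 to 15 N straight up over the first 10 mm frees it. Origin: plate underside at the tang's axis; plate spans y -85 to +18 mm. Axes as the gauge's at the start.
- cover_fin (a point): Grip point on the cover's fin, 30 mm above the cover's origin, over the tang. The fin is 10 mm thick (cover's x), 34 mm long (y) and its top is 41 mm above the origin.
- cover_mid (a point): Middle of the cover's flat plate, 33.5 mm from the origin towards the cover's -y.
- cover_tray: Low square wooden tray, fixed, 140 x 140 mm outside, 22 mm high, walls and floor 6 mm thick. Origin: centre of its underside.
- scrap_tin: Square bare steel tin, fixed, open at the top, 140 x 140 mm outside, 30 mm high, walls and floor 4 mm thick. Origin: centre of its underside.
- bush_a: Metal last bush, about 80 g, standing at the start: round body 28 mm tall, foot edge chamfered 3 mm; coaxial neck on top, 18 mm in diameter, 26 mm tall. Body diameter is 36 mm (fits the bore) or 41 mm (stops with its foot at most 3 mm below the plate's top); the name does not tell which. Origin: centre of the foot's underside, z towards the neck. May be absent (None).
- bush_b: Metal last bush, about 80 g, standing at the start: round body 28 mm tall, foot edge chamfered 3 mm; coaxial neck on top, 18 mm in diameter, 26 mm tall. Body diameter is 36 mm (fits the bore) or 41 mm (stops with its foot at most 3 mm below the plate's top); the name does not tell which. Origin: centre of the foot's underside, z towards the neck. May be absent (None).
- bush_c: Metal last bush, about 80 g, standing at the start: round body 28 mm tall, foot edge chamfered 3 mm; coaxial neck on top, 18 mm in diameter, 26 mm tall. Body diameter is 36 mm (fits the bore) or 41 mm (stops with its foot at most 3 mm below the plate's top); the name does not tell which. Origin: centre of the foot's underside, z towards the neck. May be absent (None).
- bush_d: Metal last bush, about 80 g, standing at the start: round body 28 mm tall, foot edge chamfered 3 mm; coaxial neck on top, 18 mm in diameter, 26 mm tall. Body diameter is 36 mm (fits the bore) or 41 mm (stops with its foot at most 3 mm below the plate's top); the name does not tell which. Origin: centre of the foot's underside, z towards the neck. May be absent (None).
- bush_e: Metal last bush, about 80 g, standing at the start: round body 28 mm tall, foot edge chamfered 3 mm; coaxial neck on top, 18 mm in diameter, 26 mm tall. Body diameter is 36 mm (fits the bore) or 41 mm (stops with its foot at most 3 mm below the plate's top); the name does not tell which. Origin: centre of the foot's underside, z towards the neck. May be absent (None).
- bush_f: Metal last bush, about 80 g, standing at the start: round body 28 mm tall, foot edge chamfered 3 mm; coaxial neck on top, 18 mm in diameter, 26 mm tall. Body diameter is 36 mm (fits the bore) or 41 mm (stops with its foot at most 3 mm below the plate's top); the name does not tell which. Origin: centre of the foot's underside, z towards the neck. May be absent (None).
- last_right: Green shoe last lying sole up, 240 x 90 x 78 mm, right of the bushes; bystander. Origin: underside, near the middle.
- tack_jar: Small glass jar with a steel lid, 40 mm in diameter, 50 mm high, standing between the bushes and the gauge; bystander. Origin: centre of the underside.
Not all that is in view belongs to the job. Leave any orange look-alike of the bush_a alone.

How it is judged:
By the outcome, as a careful person would: the job done as asked, in the order asked, and still so for the second after the job is handed in, with the robot touching nothing.
Of bush_a, bush_b, bush_c, bush_d, bush_e, bush_f only 4 to 5 are there at a start; the rules pass over those that are not, and their reading is None.
At some moment in a run one of bush_a, bush_b, bush_c, bush_d, bush_e, bush_f may be knocked a few centimetres aside while the robot is not near it.
It also fails if it takes over 208 s, if anything falls off the work surface, if the arm or the gripper's body presses on something with over 40 N, if the wrist force passes 120 N, or if a joint passes its speed limit or range.

## Robot

A 6-joint arm with a two-finger parallel gripper is mounted at the origin on the work surface. World frame = base frame: x ahead of the robot, y to its left, z up, the work surface at z = 0. Lengths are in mm, angles in degrees, forces in N, time in s.
With the tool pointing down it reaches from about 350 to 850 mm from the base axis. Payload 8.1 kg.
Tool frame: the origin (TCP) lies on the centre line of the jaws, within the pads' length; the fingertips stand 14 mm ahead of it and the grasp point (between the pads) lies 5 mm behind it; z points along the fingers, y is the line along which they close (so a half turn about z gives the same grasp; the last joint's range is limited). The gripper opens to 85 mm and grips with 20 to 120 N. Pads are 22 mm wide; open, the fingers measure 114 mm over their backs; the gripper's body (76 mm by 85 mm) begins 54 mm behind the grasp point. The pads swing forward as they close: fully open they stand 13 mm farther back than shut.
Start: joints at [-77.659, 7.471, 85.268, -0, 87.261, -4.893], TCP at [177.791, -573.058, 245.292] pointing down, gripper open.
Joint ranges: [-169.43, 169.43], [-51.17, 129.36], [1.28, 143.12], [-76.62, 256.62], [0, 156.53], [-152.29, 152.29]. Speed limits (degrees/s): [136.94, 136.94, 159.86, 180, 180, 180].

## Interface

Orientations are given as [roll, pitch, yaw] about the fixed x, y, z axes, in that order (R = Rz(yaw) Ry(pitch) Rx(roll)).
In Python, from bench import sense, snapshot, camera_info, hand_in gives the robot as it stands. The module is installed in compiled form; this text tells all that it offers.
- The arm moves only by the tool apply_moves, never from a script. Its argument "deltas" is a list of rows, each a list of 7 numbers: the shift along the tool's x, y, z scaled (see below), then the turn, a rotation vector about the tool's x, y, z scaled (see below), then the opening, from 0 (shut) to 1 (fully open). In form: [[dx, dy, dz, ax, ay, az, claw], ...]. A call has 1 to 8 rows; each row shifts and turns the commanded pose from where the row before left it, along the tool's axes as they then stand; what a row does not reach is not made up. The controller multiplies each number of a shift by 0.03 m and each number of a turn by 0.08 rad. A row lasts 1/8 s, in which the tool goes at most 62.5 mm and 10.7 degrees, less where a joint would pass 70% of its speed; a pose out of reach is approached as far as the arm can. A call with a number of a shift or a turn outside -1 to 1 is refused whole. A call with a gripper value outside its range is refused whole. The fingers move at their own pace and stop on an object; "grip_force" is the grip in N (left out, the last holds). Time passes only in rows, so rows that do not move let the fingers close. It gives the time, the measured TCP pose, the force, the opening and the grip force at its end, in the units of the state.
- sense(): the state, without advancing time (a new reading comes with each control period).
- snapshot(name): name is "scene" or "top" or "wrist"; returns the picture (420x560x3 uint8, red, green, blue); there is no depth.
- camera_info(name): a dict with "vertical_fov" (degrees; the focal length in pixels is half the picture's height over the tangent of half this angle, whatever the lens; pixels are square), "cx", "cy" (the principal point, pixels), "origin" and "rotation" of the camera in the world; the wrist camera has in their place "tool_from_camera" (4x4, takes a point from camera to tool coordinates, whose origin is the TCP and whose axes are the flange's). Camera axes: x right, y up, looking along -z (the intrinsics and any distortion apply to the point x, -y, -z); pixel columns grow to the right and rows downward; lengths in mm; the calibration is good to about 2 mm. A picture is of the moment at which its call begins: read the wrist's pose just before it. camera_info takes no time and is no camera call.
- hand_in(): hands the job in; it is judged then, once.
The state is a dict: "time": time; "joint_pos": joint angles; "qd": joint speeds; "joint_efforts": joint torques, N m; "tool_pos": TCP position; "tcp_rot": TCP orientation; "ft_force": force on the tool from outside, world axes, zero at the start; "wrist_torque": the same for the moment, N m; "finger_gap": finger opening in mm; "grip_force": force on a finger pad.
Only numpy, scipy, OpenCV 4.12 (cv2) and the standard library are available. Lean on these libraries where they do the work, as an engineer would, in place of code of your own. Each camera call takes 0.05 s, during which the arm holds its last target. There are 200 camera calls.

## Working session

There is one attempt and no reset: what is moved stays moved. The work goes in short steps, Python scripts to look and compute and a tool call to move; the robot and the scene stay as the last step left them, time stands still between calls to the robot, and variables do not carry over. Pictures are saved under pics/ and viewed, at most 14 in all, crops included, and the job is handed in when it is done.

Besides the shell and the picture viewer there is one more tool, called after ">>>" as a command line: name --pt "numbers of a row" for each row, then --argument value for the rest. apply_moves: Moves the arm, as the interface text tells. Its arguments: {"type":"object","properties":{"deltas":{"type":"array"},"grip_force":{"type":"number"}},"required":["deltas"]}

```bash
mkdir -p pics; python3 - <<'E'
from bench import *
import cv2
for n in ("scene","top","wrist"):
    c=camera_info(n);print(n,c)
    cv2.imwrite(f"pics/{n}0.png",cv2.cvtColor(snapshot(n),cv2.COLOR_RGB2BGR))
print(sense())
E
```

```text
scene {'vertical_fov': 42.41331602666545, 'cx': 274.9584831109207, 'cy': 205.93526813452218, 'origin': array([1431.10856229, -306.97672946,  860.53088118]), 'rotation': array([52.96187916, -0.90055436, 77.809062  ])}
top {'vertical_fov': 54.110653625394, 'cx': 289.1860427814304, 'cy': 211.73221665014728, 'origin': array([ 429.42889618,  -95.01747464, 1316.35303866]), 'rotation': array([ 4.15028288e+00,  3.96117323e-02, -8.87494410e+01])}
wrist {'vertical_fov': 64.14489730585379, 'cx': 278.6527833381557, 'cy': 208.33498094206774, 'tool_from_camera': array([[ 9.38873704e-04,  9.46240452e-01,  3.23462712e-01,
         8.29959259e+01],
       [ 9.99999544e-01, -9.44860498e-04, -1.38526170e-04,
        -5.53511075e-01],
       [ 1.74548074e-04,  3.23462695e-01, -9.46240907e-01,
        -1.28808677e+02],
       [ 0.00000000e+00,  0.00000000e+00,  0.00000000e+00,
         1.00000000e+00]])}
{'time': 0.15, 'joint_pos': array([-7.76582784e+01,  7.50592905e+00,  8.53137037e+01,  2.49529101e-04,
        8.72628458e+01, -4.89350139e+00]), 'qd': array([-0.03651177, -0.0404604 , -0.20273745, -0.05258498, -0.00438158,
        0.01285016]), 'joint_efforts': array([ 5.37167689e-04, -5.70061183e+01, -5.01159239e+01, -1.55138441e-04,
        9.55363124e-03,  2.75887993e-05]), 'tool_pos': array([ 177.70973094, -572.6599591 ,  244.48939015]), 'tcp_rot': array([-1.79917843e+02, -7.28406391e-03,  1.72352057e+01]), 'ft_force': array([ 0.60119002, -0.64493118,  0.83811856]), 'wrist_torque': array([ 0.01548931,  0.02868811, -0.00639952]), 'grip_force': 0.0, 'finger_gap': 85.60997220148957}
```

View pics/scene0.png

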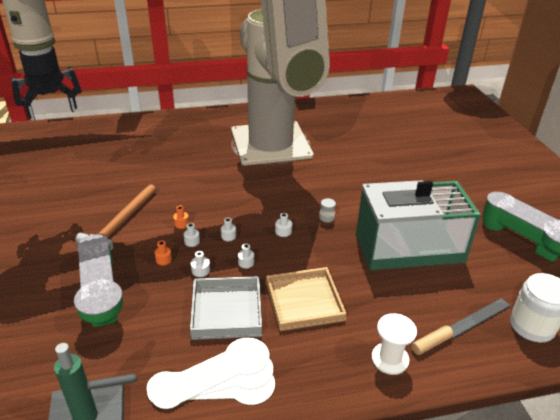

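View pics/top0.png

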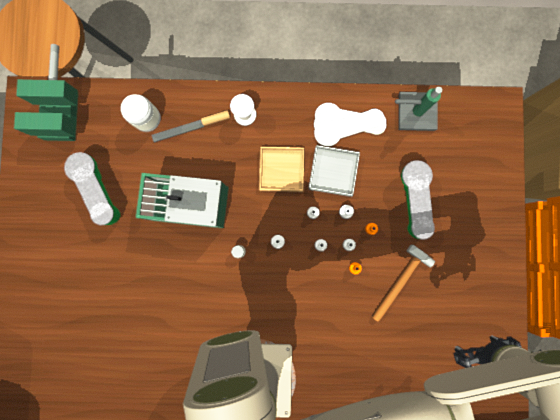

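```bash
cat > h.py <<'E'
from bench import *
import numpy as np, cv2
from scipy.spatial.transform import Rotation as Ro
def rot(e): return Ro.from_euler('xyz',e,degrees=True)
def cam(n,s=None):
    c=camera_info(n); f=210/np.tan(np.radians(c['vertical_fov']/2))
    if n=='wrist':
        T=np.array(c['tool_from_camera']); R=rot(s['tcp_rot']).as_matrix()
        o=s['tool_pos']+R@T[:3,3]; Rc=R@T[:3,:3]
    else: o=np.array(c['origin']); Rc=rot(c['rotation']).as_matrix()
    return dict(f=f,cx=c['cx'],cy=c['cy'],o=o,R=Rc)
def ray(c,u,v):
    d=c['R']@np.array([(u-c['cx'])/c['f'],-(v-c['cy'])/c['f'],-1]); return d
def atz(c,u,v,z):
    d=ray(c,u,v); return c['o']+d*(z-c['o'][2])/d[2]
def proj(c,p):
    q=c['R'].T@(np.asarray(p)-c['o']); return np.array([c['cx']+c['f']*q[0]/-q[2], c['cy']-c['f']*q[1]/-q[2]])
def tri(obs): # [(cam,u,v),...]
    A=np.zeros((3,3));b=np.zeros(3)
    for c,u,v in obs:
        d=ray(c,u,v);d/=np.linalg.norm(d);P=np.eye(3)-np.outer(d,d);A+=P;b+=P@c['o']
    p=np.linalg.solve(A,b)
    return p, max(np.linalg.norm(proj(c,p)-[u,v]) for c,u,v in obs)
def save(name,img,crop=None,k=1):
    if crop: x0,y0,x1,y1=crop; img=img[y0:y1,x0:x1]
    cv2.imwrite('pics/'+name,cv2.resize(cv2.cvtColor(img,cv2.COLOR_RGB2BGR),None,fx=k,fy=k,interpolation=cv2.INTER_CUBIC))
def go(target,yaw=90,s=None):
    s=s or sense(); R=rot(s['tcp_rot'])
    Rt=rot([180,0,yaw])
    d=R.inv().apply(np.array(target)-s['tool_pos'])/30; w=(R.inv()*Rt).as_rotvec()/.08
    print('tool shift/30',d.round(2),'turn/.08',w.round(2))
E
python3 - <<'E'
from h import *
t=cv2.cvtColor(cv2.imread('pics/top0.png'),cv2.COLOR_BGR2RGB);s=cv2.cvtColor(cv2.imread('pics/scene0.png'),cv2.COLOR_BGR2RGB)
a=cv2.resize(t[140:280,120:390],None,fx=2.96,fy=2.96,interpolation=cv2.INTER_CUBIC)
save('t1.png',a)
T=cam('top');S=cam('scene')
# (top px),(scene px) neck tops approx
for n,p,q in [('1',(313,211),(247,246)),('2',(347,210),(201,253)),('3',(278,240),(284,215)),('4',(321,243),(228,219)),('5',(349,243),(191,226)),('o1',(372,227),(163,244)),('o2',(356,267),(181,209)),('jar',(238,250),(328,202)),('fin',(176,195),(425,184))]:
    print(n,tri([(T,*p),(S,*q)]))
go([450,0,350])
E
```

```text
1 (array([ 524.96826454, -163.92626093,   55.82439847]), np.float64(0.6183775749223857))
2 (array([ 530.16864519, -267.79545243,   57.6021624 ]), np.float64(0.7783998659949405))
3 (array([433.83325009, -58.1679042 ,  58.37068525]), np.float64(0.740653735401855))
4 (array([ 427.167598  , -191.10961275,   61.11617741]), np.float64(0.020655749778451887))
5 (array([ 428.89873161, -278.15737675,   54.64686694]), np.float64(0.4137265809766495))
o1 (array([ 479.59908645, -346.92924291,   53.8359551 ]), np.float64(0.18609973860678308))
o2 (array([ 356.72376659, -298.23757501,   53.92221287]), np.float64(0.5041355064701266))
jar (array([400.66508195,  62.82061251,  55.96614755]), np.float64(0.5321202466612572))
fin (array([551.95150059, 224.17815919, 191.7634963 ]), np.float64(2.104356928128475))
tool shift/30 [ 14.33 -15.55  -3.49] turn/.08 [-1.000e-02 -1.000e-02 -1.587e+01]
```

View pics/t1.png

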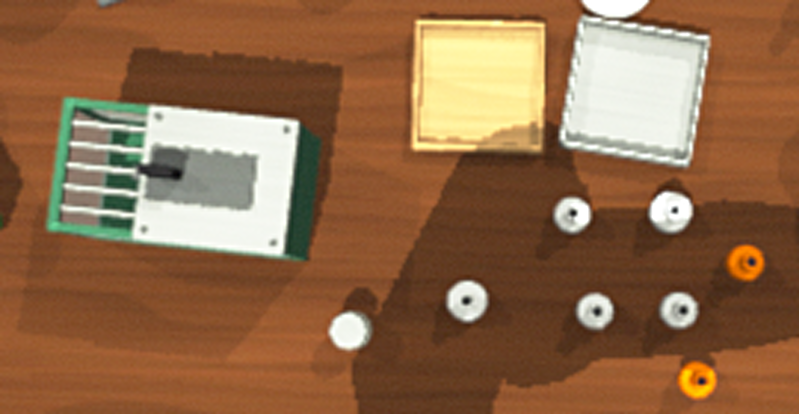

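Candidates: five silver bushes at top-view pixels (313,212), (347,211), (278,242), (321,245) and (349,245). The look-alikes are the orange bushes (372,229) and (356,268) and the pale jar (238,250). I choose the five silver ones. The crop shows the gauge yawed about -6°, with the fin at about (176,197).

>>> apply_moves --pt "0 0 -0.3 0 0 -1 0.5" --pt "0 0 -0.3 0 0 -1 0.5" --pt "0 0 -0.3 0 0 -1 0.5" --pt "0 0 -0.3 0 0 -1 0.5" --pt "0 0 -0.3 0 0 -1 0.5" --pt "0 0 -0.3 0 0 -1 0.5" --pt "0 0 -0.3 0 0 -1 0.5" --pt "0 0 -0.3 0 0 -1 0.5"

```text
time: 1.15
tool_pos: [177.7, -572.9, 317.1]
tcp_rot: [-180.0, -0.0, 54.1]
ft_force: [-1.0, 0.4, 0.3]
finger_gap: 42.8
grip_force: 0.0
```

>>> apply_moves --pt "0 0 -0.3 0 0 -1 0.5" --pt "0 0 -0.3 0 0 -1 0.5" --pt "0 0 -0.3 0 0 -1 0.5" --pt "0 0 -0.3 0 0 -1 0.5" --pt "0 0 -0.3 0 0 -1 0.5" --pt "0 0 -0.3 0 0 -1 0.5" --pt "0 0 0 0 0 -0.56 0.5" --pt "0 0 0 0 0 0 0.5"

```text
time: 2.15
tool_pos: [177.8, -573.0, 371.0]
tcp_rot: [-180.0, -0.0, 84.0]
ft_force: [-0.3, 0.7, 0.4]
finger_gap: 42.7
grip_force: 0.0
```

```bash
python3 - <<'E'
from h import *
s=sense();print(s['tool_pos'],s['tcp_rot'],s['joint_pos'],s['finger_gap'],s['time'])
go([470,-260,330],84)
E
```

```text
[ 177.78253086 -572.9702064   370.9782605 ] [-1.79991041e+02 -3.03220834e-02  8.39547129e+01] [-7.76582954e+01  6.58631904e+00  7.32506058e+01  1.08001193e-03
  1.00194675e+02 -7.16128198e+01] 42.742487080556224 2.15
tool shift/30 [11.4   8.59  1.37] turn/.08 [-0.   -0.01 -0.01]
```

>>> apply_moves --pt "0.94 0.51 0.1 0 0 0 0.5" --pt "0.94 0.51 0.1 0 0 0 0.5" --pt "0.94 0.51 0.1 0 0 0 0.5" --pt "0.94 0.51 0.1 0 0 0 0.5" --pt "0.94 0.51 0.1 0 0 0 0.5" --pt "0.94 0.51 0.1 0 0 0 0.5" --pt "0.94 0.51 0.1 0 0 0 0.5" --pt "0.94 0.51 0.1 0 0 0 0.5"

```text
time: 3.15
tool_pos: [323.6, -360.5, 346.8]
tcp_rot: [-180.0, -0.0, 83.9]
ft_force: [0.4, 0.0, -0.1]
finger_gap: 42.6
grip_force: 0.0
```

>>> apply_moves --pt "0.94 0.51 0.2 0 0 0 0.5" --pt "0.94 0.51 0.2 0 0 0 0.5" --pt "0.94 0.51 0.2 0 0 0 0.5" --pt "0.94 0.51 0.2 0 0 0 0.5" --pt "0.94 0.51 0.2 0 0 0 0.5" --pt "0.94 0.51 0.2 0 0 0 0.5" --pt "0.94 0.51 0.2 0 0 0 0.5" --pt "0 0 0 0 0 0 0.5"

```text
time: 4.15
tool_pos: [450.8, -174.7, 304.3]
tcp_rot: [-179.9, -0.1, 84.1]
ft_force: [0.0, -0.6, 0.6]
finger_gap: 42.7
grip_force: 0.0
```

```bash
python3 - <<'E'
from h import *
import json
s=sense();print(s['tool_pos'],s['tcp_rot'],s['time'])
im=snapshot('wrist');save('w1.png',im,None,1)
json.dump({k:list(s[k]) for k in('tool_pos','tcp_rot')},open('w1.json','w'))
save('w1v.png',im,None,1.4)
E
```

```text
[ 450.8137541  -174.73823113  304.32459803] [-1.79919535e+02 -5.94600961e-02  8.40742365e+01] 4.15
```

View pics/w1v.png

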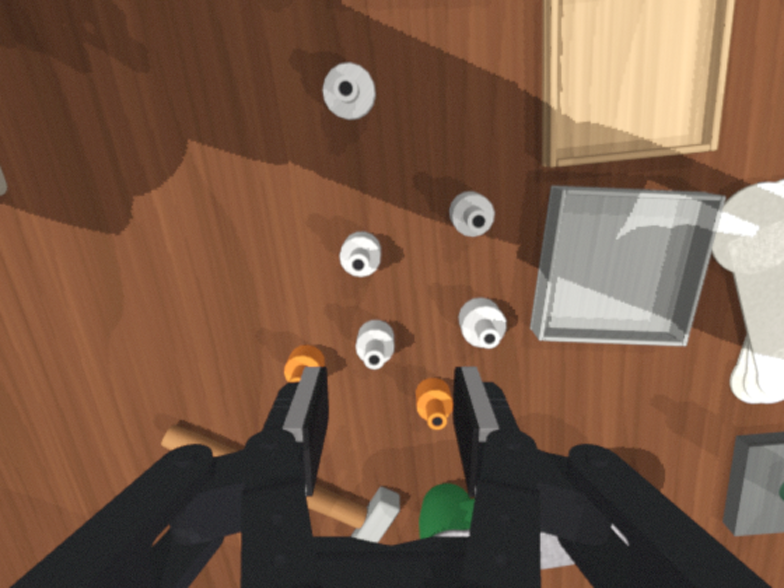

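```bash
python3 - <<'E'
from h import *
import json
s={k:np.array(v) for k,v in json.load(open('w1.json')).items()}
W=cam('wrist',s);T=cam('top')
im=cv2.imread('pics/w1.png');hsv=cv2.cvtColor(im,cv2.COLOR_BGR2HSV)
m=((hsv[...,1]<70)).astype('uint8')
m=cv2.morphologyEx(m,cv2.MORPH_OPEN,np.ones((3,3)))
n,lab,st,ce=cv2.connectedComponentsWithStats(m)
t1=lambda u,v:(u/2.96+120-.33,v/2.96+140-.33)
B={'3':((348,90),(466,300),'b'),'1':((478,221),(571,213)),'4':((358,264),(595,311)),'2':((489,338),(674,211)),'5':((374,359),(679,310))}
for k,v in B.items():
    u,w=np.array(v[0])/1.4; 
    p,e=tri([(W,u,w),(T,*t1(*v[1]))]); q=atz(W,u,w,54)
    ls=lab[int(w)-8:int(w)+9,int(u)-8:int(u)+9].ravel(); l=np.bincount(ls[ls>0]).argmax()
    c=max(cv2.findContours((lab==l).astype('uint8'),cv2.RETR_EXTERNAL,cv2.CHAIN_APPROX_NONE)[0],key=len)
    r=cv2.minAreaRect(c); wd=min(r[1])+1
    z=np.array([q[0],q[1],20.])-W['o']; dist=np.linalg.norm(z)
    print(k,p.round(1),round(e,1),q.round(1),'area',st[l,4],'w',round(wd,1),'D~',round(wd*(-(W['R'].T@z)[2])/W['f'],1))
print('tin',[atz(W,a/1.4,b/1.4,30)[:2].round() for a,b in[(553,187),(723,198),(687,346),(537,340)]])
print('tray',[atz(T,*t1(a,b),22)[:2].round() for a,b in[(415,18),(545,22),(543,153),(412,148)]])
print('tinT',[atz(T,*t1(a,b),30)[:2].round() for a,b in[(581,15),(709,36),(688,166),(560,145)]])
P=[atz(T,*t1(a,b),150)[:2].round() for a,b in[(155,105),(298,120),(285,255),(135,242)]];print('plate',P)
d=P[0]-P[1];e=P[3]-P[2];print(np.degrees(np.arctan2(-d[0],d[1])),np.degrees(np.arctan2(-e[0],e[1])))
print('fin top',atz(T,*t1(178,173),191))
go([480,150,380],84)
E
```

```text
3 [429.9 -57.3  42.8] 0.7 [430.3 -58.9  54. ] area 1251 w 39.2 D~ 44.6
1 [ 521.2 -163.9   66.4] 0.9 [ 522.5 -166.9   54. ] area 832 w 32.0 D~ 39.4
4 [ 422.  -190.    64.6] 0.1 [ 421.  -192.8   54. ] area 783 w 30.0 D~ 38.0
2 [ 527.2 -270.8   56.1] 0.1 [ 527.7 -271.8   54. ] area 983 w 34.0 D~ 45.3
5 [ 425.1 -275.9   65.9] 0.3 [ 424.4 -282.    54. ] area 779 w 28.0 D~ 37.9
tin [array([ 591., -149.]), array([ 734., -173.]), array([ 718., -310.]), array([ 577., -290.])]
tray [array([732.,   6.]), array([ 731., -134.]), array([ 589., -135.]), array([591.,   6.])]
tinT [array([ 738., -172.]), array([ 718., -310.]), array([ 577., -289.]), array([ 597., -152.])]
plate [array([612., 245.]), array([600., 106.]), array([469., 115.]), array([479., 259.])]
-4.934164340560066 -3.972495940750659
fin top [542.05066568 209.23005763 191.        ]
tool shift/30 [10.9  -0.15 -2.51] turn/.08 [-0.01 -0.    0.01]
```

The view shows five silver bushes, with neck holes at (248,64), (341,158), (256,189), (349,241) and (267,256) in native pixels. Body widths mark #2 and #3 as fat and #1, #4 and #5 as slim. Next is the gauge.

>>> apply_moves --pt "0.95 0.14 -0.1 0 0 0 0.5" --pt "0.95 0.14 -0.1 0 0 0 0.5" --pt "0.95 0.14 -0.1 0 0 0 0.5" --pt "0.95 0.14 -0.1 0 0 0 0.5" --pt "0.95 0.14 -0.1 0 0 0 0.5" --pt "0.95 0.14 -0.1 0 0 0 0.5" --pt "0.95 0.14 -0.1 0 0 0 0.5" --pt "0.95 0.14 -0.1 0 0 0 0.5"

```text
time: 5.2
tool_pos: [507.9, 46.4, 329.6]
tcp_rot: [180.0, 0.0, 83.9]
ft_force: [-0.6, 0.2, -0.5]
finger_gap: 42.4
grip_force: 0.0
```

>>> apply_moves --pt "0.95 0.14 -0.1 0 0 0 0.5" --pt "0.95 0.14 -0.1 0 0 0 0.5" --pt "0.95 0.14 -0.1 0 0 0 0.5" --pt "0.95 0.14 -0.1 0 0 0 0.5" --pt "0.95 0.14 -0.1 0 0 0 0.5" --pt "0 0 0 0 0 0 0.5" --pt "0 0 0 0 0 0 0.5"

```text
time: 6.08
tool_pos: [543.7, 185.1, 344.2]
tcp_rot: [-180.0, 0.0, 83.9]
ft_force: [-0.3, -0.1, -0.2]
finger_gap: 42.8
grip_force: 0.0
```

```bash
python3 - <<'E'
from h import *
import json
s=sense();print(s['tool_pos'],s['tcp_rot'],s['time'])
im=snapshot('wrist');save('w2.png',im,None,1)
json.dump({k:list(s[k]) for k in('tool_pos','tcp_rot')},open('w2.json','w'))
save('w2v.png',im,None,1.4)
E
```

```text
[543.71383927 185.06606014 344.18783998] [-1.79988403e+02  4.03540985e-02  8.39163659e+01] 6.075
```

View pics/w2v.png

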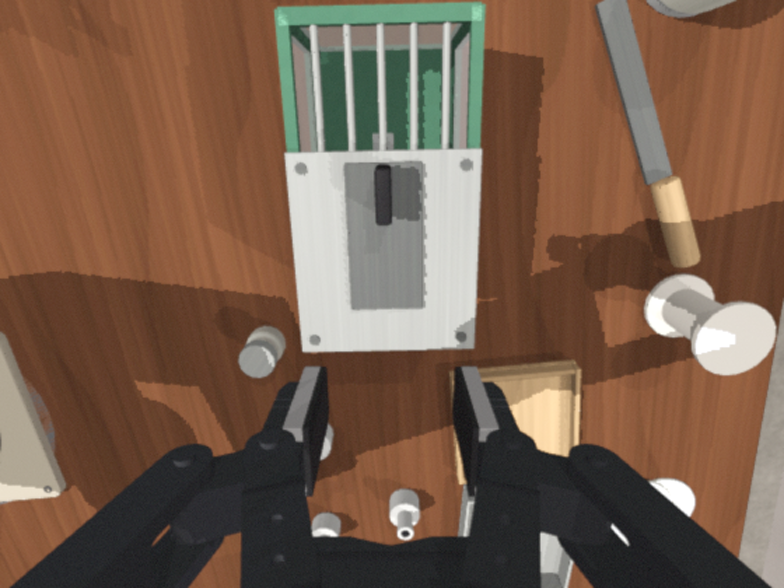

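```bash
cat > g.py <<'E'
from h import *
import json
def load(n):
    s={k:np.array(v) for k,v in json.load(open(n)).items()};return cam('wrist',s)
E
python3 - <<'E'
from g import *
W=load('w2.json')
def fit(px,z,model):
    P=np.array([atz(W,a/1.4,b/1.4,z)[:2] for a,b in px]);M=np.array(model,float)
    Pc,Mc=P-P.mean(0),M-M.mean(0)
    a=np.arctan2((Mc[:,0]*Pc[:,1]-Mc[:,1]*Pc[:,0]).sum(),(Mc*Pc).sum())
    R=np.array([[np.cos(a),-np.sin(a)],[np.sin(a),np.cos(a)]]);t=P.mean(0)-R@M.mean(0)
    print('yaw',np.degrees(a).round(2),'origin',t.round(1),'res',(P-(M@R.T+t)).round(1).tolist(),'scale',np.linalg.norm(Pc)/np.linalg.norm(Mc));return R,t
R,t=fit([(286,154),(482,149),(475,347),(302,352)],150,[(-65,30),(65,30),(65,-115),(-65,-115)])
print('bore',t+R@[0,-55],'sock',t+R@[0,5])
fit([(346,164),(424,162),(423,307),(351,310)],155,[(-26,18),(26,18),(26,-85),(-26,-85)])
# fin top corners, z191
print('fin mid px -> ',[atz(W,a/1.4,b/1.4,191).round(1) for a,b in[(383,168),(384,190),(384,222)]])
T=cam('top');print(tri([(T,176.0,198.0),(W,383.5/1.4,195/1.4)]))
E
```

```text
yaw -4.69 origin [543.8 226.7] res [[0.5, -0.5], [-0.0, -0.3], [0.5, 0.9], [-1.0, -0.1]] scale 0.9986759215266151
bore [539.28786929 171.87744616] sock [544.19521405 231.67642582]
yaw -5.14 origin [544.7 231.7] res [[0.6, -0.8], [-0.2, -0.3], [-0.0, 1.3], [-0.4, -0.2]] scale 0.9907173673708529
fin mid px ->  [array([545.7, 248.6, 191. ]), array([544.9, 236. , 191. ]), array([542.8, 217.1, 191. ])]
(array([544.37673179, 228.89441061, 159.22586222]), np.float64(1.0769347639557996))
```

>>> apply_moves --pt "0.77 -0.07 0.8 0 0 -0.28 0.5" --pt "0.77 -0.08 0.8 0 0 0 0.5" --pt "0 0 1 0 0 0 0.5" --pt "0 0 1 0 0 0 0.5" --pt "0 0 0.7 0 0 0 0.5" --pt "0 0 0 0 0 0 0.5" --pt "0 0 0 0 0 0 0.5"

```text
time: 7.0
tool_pos: [544.1, 232.1, 216.6]
tcp_rot: [179.9, -0.0, 85.2]
ft_force: [0.2, -0.0, 0.8]
finger_gap: 42.3
grip_force: 0.0
```

>>> apply_moves --pt "0 0 0.5 0 0 0 0.5" --pt "0 0 0.5 0 0 0 0.5" --pt "0 0 0.34 0 0 0 0.5" --pt "0 0 0 0 0 0 0.5" --pt "0 0 0 0 0 0 0.5" --pt "0 0 0 0 0 0 0.5"

```text
time: 7.75
tool_pos: [543.9, 232.8, 175.8]
tcp_rot: [179.9, -0.0, 85.3]
ft_force: [-0.2, -0.4, -0.7]
finger_gap: 42.9
grip_force: 0.0
```

```bash
python3 - <<'E'
from h import *
s=sense();print(s['tool_pos'],s['tcp_rot'],s['ft_force'])
go([544.5,231.7,175],85.2)
save('w3.png',snapshot('wrist'),None,1.2)
E
```

```text
[543.89940857 232.81602773 175.79663406] [ 1.79941404e+02 -2.63992182e-02  8.52597622e+01] [-0.21978882 -0.40296889 -0.72808752]
tool shift/30 [-0.04  0.02  0.03] turn/.08 [ 0.01 -0.01  0.01]
```

View pics/w3.png

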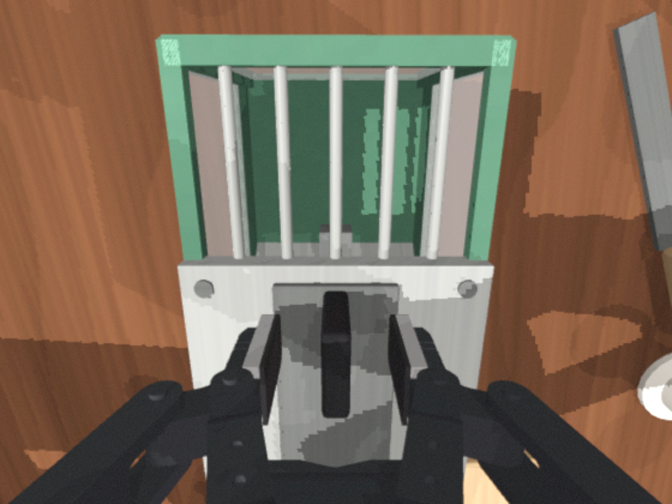

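The fin at (335,350) sits centred between the pads, so I close and pull straight up.

>>> apply_moves --pt "0 0 0 0 0 0 0" --pt "0 0 0 0 0 0 0" --pt "0 0 0 0 0 0 0" --pt "0 0 0 0 0 0 0" --pt "0 0 0 0 0 0 0" --pt "0 0 0 0 0 0 0" --grip_force 90

```text
time: 8.55
tool_pos: [543.8, 232.7, 175.5]
tcp_rot: [180.0, -0.0, 85.3]
ft_force: [1.2, 0.3, 4.0]
finger_gap: 8.5
grip_force: 89.3
```

>>> apply_moves --pt "0 0 -0.2 0 0 0 0" --pt "0 0 -0.2 0 0 0 0" --pt "0 0 -0.2 0 0 0 0" --pt "0 0 -0.2 0 0 0 0" --pt "0 0 -0.3 0 0 0 0" --pt "0 0 -0.4 0 0 0 0" --pt "0 0 0 0 0 0 0"

```text
time: 9.43
tool_pos: [544.0, 233.0, 221.8]
tcp_rot: [179.9, -0.1, 85.3]
ft_force: [0.4, -0.0, -1.6]
finger_gap: 9.0
grip_force: 89.8
```

>>> apply_moves --pt "0 0 -0.5 0 0 0 0" --pt "0 0 -0.5 0 0 0 0" --pt "0 0 -0.5 0 0 0 0" --pt "0 0 -0.5 0 0 0 0" --pt "0 0 0 0 0 0 0" --pt "0 0 0 0 0 0 0"

```text
time: 10.18
tool_pos: [543.4, 232.6, 279.7]
tcp_rot: [-180.0, 0.0, 85.3]
ft_force: [-0.4, -0.4, -2.0]
finger_gap: 8.7
grip_force: 89.8
```

```bash
python3 - <<'E'
from h import *
s=sense();print(s['tool_pos'],s['tcp_rot'],s['ft_force'],s['finger_gap'])
save('w4.png',snapshot('wrist'),None,1)
go([661,-30,275],85.2)
E
```

```text
[543.37293911 232.56210527 279.68842975] [-1.79972569e+02  1.08237768e-02  8.52513027e+01] [-0.37890609 -0.40651491 -2.0170822 ] 8.680306733459156
tool shift/30 [-8.4   4.64  0.14] turn/.08 [-0.01  0.01  0.01]
```

View pics/w4.png

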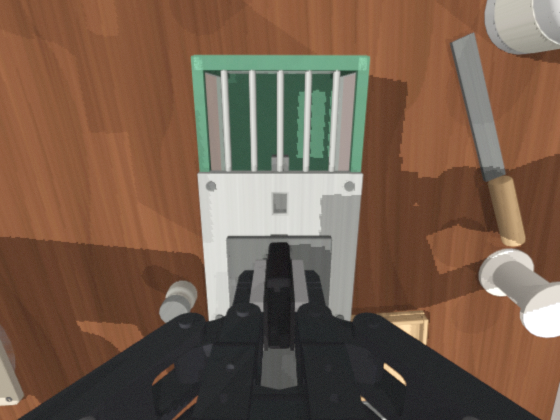

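>>> apply_moves --pt "-0.6 0.34 0 0 0 0 0" --pt "-0.9 0.51 0 0 0 0 0" --pt "-0.9 0.51 0 0 0 0 0" --pt "-0.9 0.51 0 0 0 0 0" --pt "-0.9 0.51 0 0 0 0 0" --pt "-0.9 0.51 0 0 0 0 0" --pt "-0.9 0.51 0 0 0 0 0" --pt "-0.9 0.51 0 0 0 0 0"

```text
time: 11.22
tool_pos: [643.4, 14.5, 279.3]
tcp_rot: [-179.9, 0.0, 85.2]
ft_force: [0.7, 0.6, -2.2]
finger_gap: 8.5
grip_force: 89.7
```

>>> apply_moves --pt "-0.9 0.51 0 0 0 0 0" --pt "-0.59 0.33 0.5 0 0 0 0" --pt "0 0 0.9 0 0 0 0" --pt "0 0 0.9 0 0 0 0" --pt "0 0 0.9 0 0 0 0" --pt "0 0 0.9 0 0 0 0" --pt "0 0 0.6 0 0 0 0" --pt "0 0 0 0 0 0 0"

```text
time: 12.22
tool_pos: [663.0, -29.9, 136.3]
tcp_rot: [-179.7, -0.0, 85.3]
ft_force: [-0.0, -0.4, -2.0]
finger_gap: 8.8
grip_force: 89.7
```

```bash
python3 - <<'E'
from h import *
s=sense();print(s['tool_pos'],s['tcp_rot'],s['ft_force'],s['finger_gap'])
go([664.5,-30,62],85.2)
im=np.vstack([snapshot('wrist')[:, :],]);a=snapshot('scene')[180:390,130:410]
save('w5.png',np.hstack([im[60:420],cv2.resize(a,(480,360))]),None,.76)
E
```

```text
[663.0250899  -29.91766785 136.26262114] [-1.79735665e+02 -1.34765822e-02  8.52561519e+01] [-0.01461981 -0.36704463 -1.98784832] 8.834079859088192
tool shift/30 [0.   0.06 2.48] turn/.08 [-0.06 -0.    0.01]
```

View pics/w5.png

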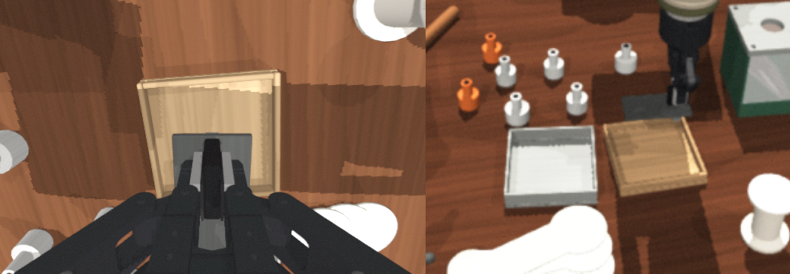

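The cover is square over the tray, with the tray rim at about (210,85)–(280,190) in the left half. I lower and release.

>>> apply_moves --pt "0 0.05 0.7 0 0 0 0" --pt "0 0 0.7 0 0 0 0" --pt "0 0 0.5 0 0 0 0" --pt "0 0 0.3 0 0 0 0" --pt "0 0 0.2 0 0 0 0" --pt "0 0 0.07 0 0 0 0" --pt "0 0 0 0 0 0 0" --pt "0 0 0 0 0 0 0"

```text
time: 13.32
tool_pos: [666.7, -30.2, 65.7]
tcp_rot: [179.9, 0.0, 85.3]
ft_force: [-0.5, 1.1, -1.5]
finger_gap: 8.6
grip_force: 89.8
```

>>> apply_moves --pt "0 0 0 0 0 0 0.1" --pt "0 0 0 0 0 0 0.2" --pt "0 0 0 0 0 0 0.3" --pt "0 0 0 0 0 0 0.5" --pt "0 0 0 0 0 0 0.5" --pt "0 0 0 0 0 0 0.5"

```text
time: 14.08
tool_pos: [666.2, -30.1, 65.0]
tcp_rot: [180.0, -0.0, 85.3]
ft_force: [0.3, 0.1, 0.0]
finger_gap: 42.6
grip_force: 0.0
```

>>> apply_moves --pt "0 0 -0.4 0 0 0 0.5" --pt "0 0 -0.8 0 0 0 0.5" --pt "0 0 -1 0 0 0 0.5" --pt "0 0 -1 0 0 0 0.5" --pt "0 0 -1 0 0 0 0.5" --pt "0 0 -1 0 0 0 0.5" --pt "-0.3 0 -1 0 0 0 0.5" --pt "-0.5 0 0 0 0 0 0.5"

```text
time: 15.08
tool_pos: [666.0, -54.2, 256.0]
tcp_rot: [179.6, 0.0, 85.3]
ft_force: [0.0, -0.0, -0.2]
finger_gap: 42.9
grip_force: 0.0
```

>>> apply_moves --pt "-0.3 -0.9 0 0 0 0 0.5" --pt "-0.3 -0.9 0 0 0 0 0.5" --pt "-0.3 -0.9 0 0 0 0 0.5" --pt "-0.3 -0.9 0 0 0 0 0.5" --pt "-0.3 -0.9 0 0 0 0 0.5" --pt "0 0 0 0 0 0 0.5" --pt "0 0 0 0 0 0 0.5"

```text
time: 15.95
tool_pos: [526.1, -87.9, 250.8]
tcp_rot: [180.0, -0.0, 85.2]
ft_force: [0.5, -0.1, 0.1]
finger_gap: 42.8
grip_force: 0.0
```

```bash
python3 - <<'E'
from g import *
s=sense();print(s['tool_pos'],s['tcp_rot'],s['time'])
im=snapshot('wrist');save('w6.png',im)
json.dump({k:list(s[k]) for k in('tool_pos','tcp_rot')},open('w6.json','w'))
a=snapshot('scene')[200:350,150:400]
save('w6v.png',np.hstack([im,cv2.resize(a,(700,420))]),None,.63)
E
```

```text
[526.10462886 -87.8910107  250.78638105] [ 1.79993267e+02 -6.35318915e-03  8.52292058e+01] 15.95
```

View pics/w6v.png

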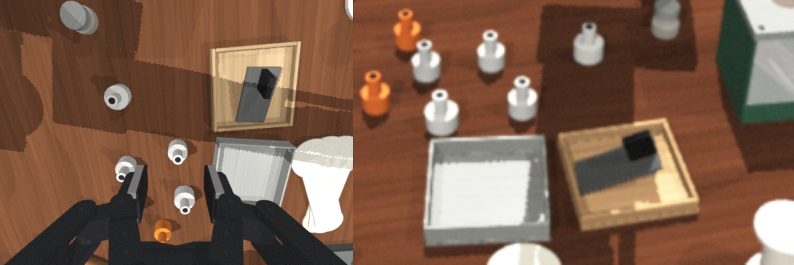

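The cover lies in the tray at about (258,95), and all the bushes are still standing. Next I refine the bush positions from the two wrist views.

```bash
cat >> g.py <<'E'
def hole(img,c,p,r=7):
    g=cv2.GaussianBlur(cv2.cvtColor(img,cv2.COLOR_RGB2GRAY),(0,0),1).astype(float)
    u,v=proj(c,p);u0,v0=int(round(u)),int(round(v))
    if not(r<u0<559-r and r<v0<419-r): return None
    w=g[v0-r:v0+r+1,u0-r:u0+r+1]; loc=np.unravel_index(w.argmin(),w.shape)
    y,x=loc[0]+v0-r,loc[1]+u0-r
    q=np.clip(g[y-3:y+4,x-3:x+4],0,None); q=q.max()-q; q[q<q.max()*.4]=0
    yy,xx=np.mgrid[y-3:y+4,x-3:x+4]
    return (xx*q).sum()/q.sum(),(yy*q).sum()/q.sum()
B={'1':(521.5,-165.5),'2':(527.5,-271.5),'3':(430,-58.5),'4':(421,-191.5),'5':(424.5,-280)}
E
python3 - <<'E'
from g import *
rd=lambda n:cv2.cvtColor(cv2.imread('pics/'+n),cv2.COLOR_BGR2RGB)
V=[(rd('w1.png'),load('w1.json')),(rd('w6.png'),load('w6.json')),(rd('top0.png'),cam('top'))]
for k,b in B.items():
    o=[]
    for im,c in V:
        h=hole(im,c,[*b,54],6 if c['f']<380 else 4)
        if h: o.append((c,*h))
    p,e=tri(o);print(k,len(o),p.round(1),round(e,2),[atz(c,u,v,54)[:2].round(1).tolist() for c,u,v in o])
go([522,-165.5,150],85)
E
```

```text
1 3 [ 521.3 -163.9   59.4] 1.56 [[522.3, -166.7], [522.7, -166.3], [520.0, -162.7]]
2 3 [ 524.1 -286.6   33.1] 6.7 [[527.6, -271.8], [527.7, -271.6], [511.9, -286.6]]
3 3 [428.7 -56.7  55. ] 1.28 [[428.2, -56.6], [427.9, -55.7], [429.7, -57.6]]
4 3 [ 423.3 -193.7   54.6] 4.32 [[420.5, -193.0], [427.2, -196.5], [422.0, -192.3]]
5 3 [ 416.1 -301.4   21.1] 3.85 [[424.0, -282.2], [429.2, -277.8], [408.9, -295.2]]
tool shift/30 [-2.6   0.07  3.36] turn/.08 [-0.   -0.    0.06]
```

>>> apply_moves --pt "-0.87 0.02 0.8 0 0 0 0.5" --pt "-0.87 0.02 0.8 0 0 0 0.5" --pt "-0.87 0.02 0.8 0 0 0 0.5" --pt "0 0 0.9 0 0 0 0.5" --pt "0 0 0.9 0 0 0 0.5" --pt "0 0 0.8 0 0 0 0.5" --pt "0 0 0 0 0 0 0.5" --pt "0 0 0 0 0 0 0.5"

```text
time: 17.05
tool_pos: [522.0, -166.0, 101.8]
tcp_rot: [180.0, 0.0, 85.3]
ft_force: [0.3, 0.4, 0.3]
finger_gap: 42.4
grip_force: 0.0
```

```bash
python3 - <<'E'
from g import *
s=sense();print(s['tool_pos'],s['tcp_rot'],s['time'])
go([522.3,-166.2,46],85)
im=snapshot('wrist');save('w7.png',im,None,1.2)
E
```

```text
[ 522.01518269 -165.96816667  101.80338218] [1.79959014e+02 1.17235993e-02 8.52766514e+01] 17.05
tool shift/30 [-0.01  0.01  1.86] turn/.08 [0.01 0.   0.06]
```

View pics/w7.png

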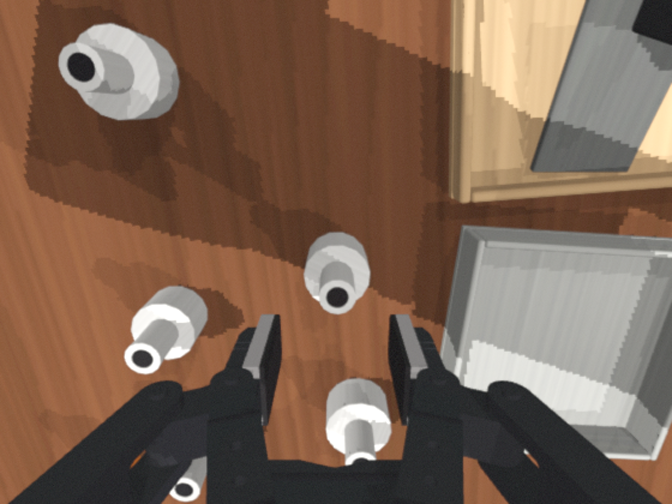

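The centred bush #1 has its hole at (281,247) native. I check its position from this closer view.

```bash
python3 - <<'E'
from g import *
c=cam('wrist',sense());im=cv2.resize(cv2.imread('pics/w7.png'),(560,420));im=cv2.cvtColor(im,cv2.COLOR_BGR2RGB)
for k in '134': 
    h=hole(im,c,[*B[k],54],12);print(k,h,h and atz(c,*h,54).round(1))
E
```

```text
1 (np.float64(282.90555555555557), np.float64(247.23888888888888)) [ 524.3 -167.    54. ]
3 (np.float64(65.88664138221661), np.float64(48.282764433206914)) [428.7 -53.8  54. ]
4 (np.float64(114.4255591054313), np.float64(297.9664536741214)) [ 418.5 -192.7   54. ]
```

>>> apply_moves --pt "-0.02 0.02 0.6 0 0 0 0.5" --pt "0 0 0.6 0 0 0 0.5" --pt "0 0 0.4 0 0 0 0.5" --pt "0 0 0.24 0 0 0 0.5" --pt "0 0 0 0 0 0 0.5" --pt "0 0 0 0 0 0 0.5"

```text
time: 17.85
tool_pos: [522.2, -166.7, 46.3]
tcp_rot: [180.0, 0.0, 85.3]
ft_force: [-0.2, 0.1, -0.7]
finger_gap: 42.8
grip_force: 0.0
```

>>> apply_moves --pt "0 0 0 0 0 0 0" --pt "0 0 0 0 0 0 0" --pt "0 0 0 0 0 0 0" --pt "0 0 0 0 0 0 0" --pt "0 0 0 0 0 0 0" --grip_force 50

```text
time: 18.48
tool_pos: [522.3, -166.8, 46.5]
tcp_rot: [179.9, 0.0, 85.3]
ft_force: [-0.6, 0.0, 6.1]
finger_gap: 16.3
grip_force: 48.7
```

>>> apply_moves --pt "0 0 -0.4 0 0 0 0" --pt "0 0 -0.9 0 0 0 0" --pt "0 0 -1 0 0 0 0" --pt "0 0 -1 0 0 0 0" --pt "0 0 -1 0 0 0 0" --pt "0 0 -1 0 0 0 0" --pt "0.27 0 -1 0 0 0 0" --pt "0.6 -0.05 0 0 0 0 0"

```text
time: 19.48
tool_pos: [523.8, -140.9, 238.1]
tcp_rot: [179.7, 0.1, 85.2]
ft_force: [0.7, -0.4, -0.9]
finger_gap: 15.9
grip_force: 48.9
```

>>> apply_moves --pt "1 -0.04 0 0 0 0 0" --pt "1 -0.04 0 0 0 0 0" --pt "1 -0.04 0 0 0 0 0" --pt "1 -0.04 0 0 0 0 0" --pt "1 -0.04 0 0 0 0 0" --pt "1 -0.04 0 0 0 0 0" --pt "1 -0.04 0 0 0 0 0" --pt "0 0 0 0 0 0 0"

```text
time: 20.48
tool_pos: [530.3, 72.0, 233.3]
tcp_rot: [-179.9, -0.0, 85.4]
ft_force: [0.2, -0.5, -1.0]
finger_gap: 16.3
grip_force: 48.9
```

```bash
python3 - <<'E'
from g import *
s=sense();print(s['tool_pos'],s['tcp_rot'],s['time'],s['finger_gap'],s['ft_force'])
go([539.3,171.9,215],85.2)
im=snapshot('wrist');save('w8.png',im,None,1)
json.dump({k:list(s[k]) for k in('tool_pos','tcp_rot')},open('w8.json','w'))
E
```

```text
[530.28507449  71.95956219 233.29802884] [-1.79858369e+02 -1.98607096e-02  8.54326870e+01] 20.475 16.27899981869377 [ 0.23961266 -0.4973403  -1.01144327]
tool shift/30 [3.34 0.04 0.61] turn/.08 [-0.03 -0.    0.05]
```

View pics/w8.png

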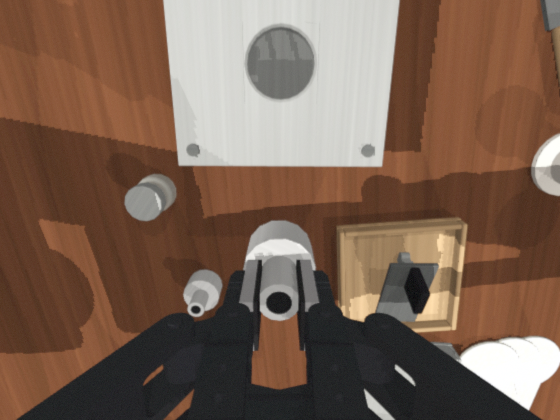

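```bash
python3 - <<'E'
from g import *
c=load('w8.json');im=cv2.imread('pics/w8.png');g=cv2.cvtColor(im,cv2.COLOR_BGR2GRAY)
m=(g[10:115,235:330]<150).astype('uint8')
cs=max(cv2.findContours(m,cv2.RETR_EXTERNAL,cv2.CHAIN_APPROX_NONE)[0],key=cv2.contourArea)
e=cv2.fitEllipse(cs);print(e)
u,v=e[0][0]+235,e[0][1]+10;b=atz(c,u,v,150);print('bore',b, 'diam',e[1][1]/c['f']*abs((c['R'].T@(b-c['o']))[2]))
s=json.load(open('w8.json'));tp=np.array(s['tool_pos'])
h=hole(cv2.cvtColor(im,cv2.COLOR_BGR2RGB),c,tp+[0,0,8],12)
print(h,'neck top rel TCP world',atz(c,*h,tp[2]+8)-tp)
E
```

```text
((45.12200164794922, 52.440914154052734), (66.23612213134766, 71.90009307861328), 179.955810546875)
bore [538.40317121 172.70464291 150.        ] diam 41.8698749286912
(np.float64(279.9081081081081), np.float64(297.2648648648649)) neck top rel TCP world [0.32169043 3.07462717 8.        ]
```

>>> apply_moves --pt "0.9 0 0 0 0 0 0" --pt "0.9 0 0 0 0 0 0" --pt "0.9 0 0 0 0 0 0" --pt "0.64 0.02 0 0 0 0 0" --pt "0 0 0.4 0 0 0 0" --pt "0 0 0.35 0 0 0 0" --pt "0 0 0 0 0 0 0" --pt "0 0 0 0 0 0 0"

```text
time: 21.52
tool_pos: [540.4, 168.7, 212.2]
tcp_rot: [-180.0, 0.0, 85.2]
ft_force: [-0.1, 0.6, -0.7]
finger_gap: 16.1
grip_force: 48.9
```

```bash
python3 - <<'E'
from g import *
s=sense();print(s['tool_pos'],s['tcp_rot'],s['time'],s['finger_gap'],s['ft_force'])
go([538.8,171.7,190],85.2)
im=snapshot('wrist');save('w9.png',im,(120,60,440,420),1.5)
E
```

```text
[540.37048571 168.74446067 212.24776766] [-1.79989179e+02  9.63058136e-03  8.52063970e+01] 21.525 16.05166277682489 [-0.0584662   0.62826188 -0.73077814]
tool shift/30 [ 0.09 -0.06  0.74] turn/.08 [-0.  0.  0.]
```

View pics/w9.png

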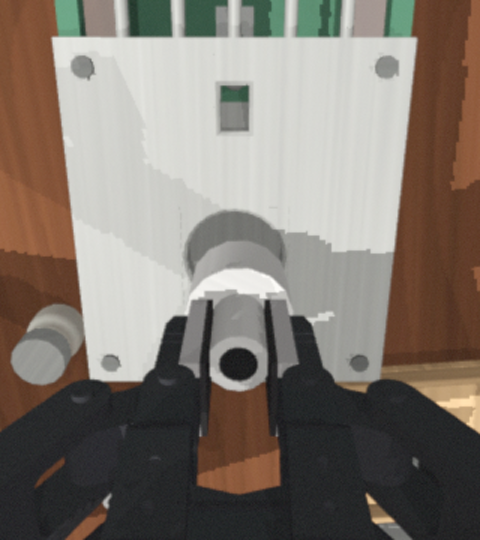

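The bush body at (237,275) sits just before the bore at (235,240), so a 2–3 mm correction is needed. I apply it, then lower gently.

>>> apply_moves --pt "0.09 -0.05 0.2 0 0 0 0" --pt "0 0 0.2 0 0 0 0" --pt "0 0 0.15 0 0 0 0" --pt "0 0 0.1 0 0 0 0" --pt "0 0 0.1 0 0 0 0" --pt "0 0 0 0 0 0 0"

```text
time: 22.32
tool_pos: [538.9, 172.2, 189.5]
tcp_rot: [-180.0, 0.0, 85.3]
ft_force: [-1.0, -0.5, -0.1]
finger_gap: 16.0
grip_force: 48.9
```

```bash
python3 - <<'E'
from g import *
s=sense();print(s['tool_pos'],s['ft_force'],s['wrist_torque'])
E
```

```text
[538.94537528 172.16599814 189.51136075] [-0.97275182 -0.52907978 -0.05466557] [ 0.02816591  0.00364839 -0.05359213]
```

Foot is 6 mm below the plate without force. I lower further, release, and go back up.

>>> apply_moves --pt "0 0 0.15 0 0 0 0" --pt "0 0 0.15 0 0 0 0" --pt "0 0 0.15 0 0 0 0" --pt "0 0 0.1 0 0 0 0" --pt "0 0 0 0 0 0 0"

```text
time: 22.95
tool_pos: [538.9, 172.1, 172.9]
tcp_rot: [-180.0, 0.0, 85.3]
ft_force: [-0.3, 0.3, -0.5]
finger_gap: 16.4
grip_force: 48.9
```

>>> apply_moves --pt "0 0 0 0 0 0 0.5" --pt "0 0 0 0 0 0 0.5" --pt "0 0 0 0 0 0 0.5" --pt "0 0 0 0 0 0 0.5"

```text
time: 23.45
tool_pos: [539.2, 172.2, 173.4]
tcp_rot: [180.0, -0.0, 85.3]
ft_force: [0.1, -0.8, 0.7]
finger_gap: 42.9
grip_force: 0.0
```

>>> apply_moves --pt "0 0 -0.6 0 0 0 0.5" --pt "0 0 -1 0 0 0 0.5" --pt "-0.9 -0.4 -0.5 0 0 0 0.5" --pt "-1 -0.5 0 0 0 0 0.5" --pt "-1 -0.5 0 0 0 0 0.5" --pt "-1 -0.5 0 0 0 0 0.5" --pt "-1 -0.5 0 0 0 0 0.5" --pt "-1 -0.4 0 0 0 0 0.5"

```text
time: 24.45
tool_pos: [440.5, 1.9, 237.9]
tcp_rot: [179.9, 0.0, 85.3]
ft_force: [-0.1, -0.3, 0.0]
finger_gap: 42.6
grip_force: 0.0
```

>>> apply_moves --pt "-1 -0.3 0 0 0 0 0.5" --pt "-1 -0.3 0 0 0 0 0.5" --pt "-0.8 0 0 0 0 0 0.5" --pt "0 0 0 0 0 0 0.5" --pt "0 0 0 0 0 0 0.5"

```text
time: 25.08
tool_pos: [416.1, -79.1, 237.1]
tcp_rot: [179.9, -0.0, 85.2]
ft_force: [-0.3, 0.2, 1.1]
finger_gap: 42.9
grip_force: 0.0
```

```bash
python3 - <<'E'
from g import *
s=sense();print(s['tool_pos'],s['tcp_rot'],s['time'])
c=cam('wrist',s);im=snapshot('wrist');save('w10.png',im)
json.dump({k:list(s[k]) for k in('tool_pos','tcp_rot')},open('w10.json','w'))
hsv=cv2.cvtColor(im,cv2.COLOR_RGB2HSV)
for k in '2345':
    u=proj(c,[*B[k],54]);h=hole(im,c,[*B[k],54],7);print(k,u.round(),h,h and atz(c,*h,54).round(1))
S=snapshot('scene');save('s10.png',S)
save('chk.png',np.hstack([cv2.resize(S[170:290,150:490],(1020,360)),cv2.resize(im,(480,360))]),None,.53)
E
```

```text
[416.13543297 -79.09698569 237.09559358] [ 1.79944260e+02 -1.20090043e-02  8.52403792e+01] 25.075
2 [390. 341.] (np.float64(397.8736263736264), np.float64(333.36813186813185)) [ 535.7 -261.3   54. ]
3 [292. 164.] (np.float64(289.3201384382436), np.float64(162.7008436080467)) [427.7 -57.4  54. ]
4 [292. 287.] (np.float64(292.5372912801484), np.float64(287.83896103896103)) [ 421.4 -192.6   54. ]
5 [300. 353.] (np.float64(300.0903943377149), np.float64(354.49949443882707)) [ 424.  -281.7   54. ]
```

View pics/chk.png

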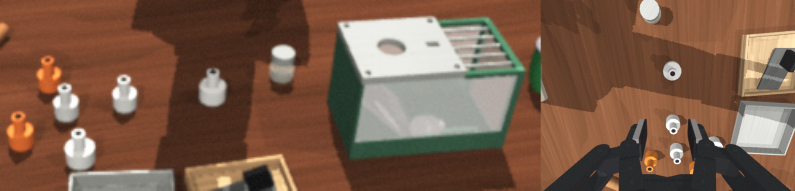

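The scene view shows bush #1 inside the cage at (430,122) and the bore clear. Next is bush #4.

>>> apply_moves --pt "-0.94 0.12 0.6 0 0 0 0.5" --pt "-0.94 0.12 0.6 0 0 0 0.5" --pt "-0.94 0.12 0.6 0 0 0 0.5" --pt "-0.95 0.13 0.7 0 0 0 0.5" --pt "0 0 1 0 0 0 0.5" --pt "0 0 1 0 0 0 0.5" --pt "0 0 0 0 0 0 0.5" --pt "0 0 0 0 0 0 0.5"

```text
time: 26.18
tool_pos: [421.9, -193.2, 102.4]
tcp_rot: [179.9, 0.0, 85.3]
ft_force: [0.0, -0.4, 0.5]
finger_gap: 42.8
grip_force: 0.0
```

```bash
cat > near.py <<'E'
from g import *
import sys
k=sys.argv[1];s=sense();print(s['tool_pos'],s['tcp_rot'][2],s['time'])
c=cam('wrist',s);im=snapshot('wrist');save(f'near{k}.png',im)
x,y=[float(v) for v in sys.argv[2:4]]
h=hole(im,c,[x,y,54],12);q=atz(c,*h,54);print('exp',proj(c,[x,y,54]),'got',h,q)
# annulus ellipse fit of bright neck rim
go([q[0],q[1],46],85.2,s)
E
python3 near.py 4 421.3 -193
```

```text
[ 421.88082065 -193.22833783  102.44904709] 85.30771751020613 26.175
exp [278.37267296 245.75762195] got (np.float64(276.1454545454545), np.float64(241.3941287878788)) [ 420.24101739 -190.13122171   54.        ]
tool shift/30 [ 0.1  -0.06  1.88] turn/.08 [0.01 0.   0.02]
```

```bash
cat >> g.py <<'E'
def blob(img,c,p,r=18):
    g=cv2.GaussianBlur(cv2.cvtColor(img,cv2.COLOR_RGB2GRAY),(0,0),1)
    u,v=np.round(proj(c,p)).astype(int); w=g[v-r:v+r+1,u-r:u+r+1]
    n,l,st,ce=cv2.connectedComponentsWithStats((w<70).astype('uint8'))
    ok=[i for i in range(1,n) if 0<st[i,0] and 0<st[i,1] and st[i,0]+st[i,2]<2*r+1 and st[i,1]+st[i,3]<2*r+1]
    print('blobs',[(st[i,2:].tolist(),(ce[i]+[u-r,v-r]).round(1).tolist()) for i in ok])
    i=max(ok,key=lambda i:st[i,4]); return ce[i]+[u-r,v-r]
E
sed -i 's/h=hole(im,c,\[x,y,54\],12)/h=blob(im,c,[x,y,54])/' near.py; python3 near.py 4 421.3 -193
```

```text
[ 422.24239015 -193.54706722  102.93525143] 85.30059576831407 26.225
blobs [([14, 13, 145], [276.6, 244.2])]
exp [277.61698853 244.90719101] got [276.62758621 244.2137931 ] [ 420.76268402 -192.5114497    54.        ]
tool shift/30 [ 0.03 -0.06  1.9 ] turn/.08 [0.02 0.01 0.02]
```

>>> apply_moves --pt "0.02 -0.04 0.6 0 0 0 0.5" --pt "0 0 0.6 0 0 0 0.5" --pt "0 0 0.4 0 0 0 0.5" --pt "0 0 0.28 0 0 0 0.5" --pt "0 0 0 0 0 0 0.5" --pt "0 0 0 0 0 0 0.5"

```text
time: 27.02
tool_pos: [420.4, -193.0, 45.5]
tcp_rot: [180.0, 0.0, 85.3]
ft_force: [0.3, -0.3, -0.1]
finger_gap: 42.6
grip_force: 0.0
```

>>> apply_moves --pt "0 0 0 0 0 0 0" --pt "0 0 0 0 0 0 0" --pt "0 0 0 0 0 0 0" --pt "0 0 0 0 0 0 0" --pt "0 0 0 0 0 0 0" --grip_force 50

```text
time: 27.65
tool_pos: [420.4, -193.0, 45.4]
tcp_rot: [180.0, 0.0, 85.3]
ft_force: [-0.7, -0.3, 5.8]
finger_gap: 16.4
grip_force: 48.7
```

>>> apply_moves --pt "0 0 -0.4 0 0 0 0" --pt "0 0 -0.9 0 0 0 0" --pt "0 0 -1 0 0 0 0" --pt "0 0 -1 0 0 0 0" --pt "0 0 -1 0 0 0 0" --pt "0.4 0.1 -1 0 0 0 0" --pt "0.9 0.2 -1 0 0 0 0" --pt "1 0.24 0 0 0 0 0"

```text
time: 28.65
tool_pos: [443.2, -125.3, 237.5]
tcp_rot: [179.7, 0.1, 85.2]
ft_force: [-0.3, 0.4, -0.6]
finger_gap: 16.5
grip_force: 48.9
```

>>> apply_moves --pt "1 0.24 0 0 0 0 0" --pt "1 0.24 0 0 0 0 0" --pt "1 0.24 0 0 0 0 0" --pt "1 0.24 0 0 0 0 0" --pt "1 0.24 0 0 0 0 0" --pt "1 0.24 0 0 0 0 0" --pt "1 0.24 0 0 0 0 0" --pt "1 0.24 0 0 0 0 0"

```text
time: 29.65
tool_pos: [519.0, 110.1, 234.2]
tcp_rot: [-180.0, 0.0, 85.3]
ft_force: [0.6, -0.8, -0.9]
finger_gap: 16.3
grip_force: 48.9
```

>>> apply_moves --pt "1 0.24 0 0 0 0 0" --pt "0.7 0.2 0 0 0 0 0" --pt "0.4 0.1 0 0 0 0 0" --pt "0 0 0 0 0 0 0" --pt "0 0 0 0 0 0 0" --pt "0 0 0 0 0 0 0"

```text
time: 30.4
tool_pos: [540.4, 169.8, 234.0]
tcp_rot: [180.0, 0.0, 85.2]
ft_force: [0.3, -0.3, -0.8]
finger_gap: 16.0
grip_force: 48.9
```

```bash
cat > held.py <<'E'
from g import *
import sys
s=sense();print(s['tool_pos'],s['tcp_rot'].round(2),s['time'],s['finger_gap'],s['ft_force'].round(1))
c=cam('wrist',s);im=snapshot('wrist');save(f'held{sys.argv[1]}.png',im)
tp=s['tool_pos']
try:
    h=blob(im,c,tp+[0,1,8],22);print('neck rel TCP',(atz(c,*h,tp[2]+8)-tp).round(1))
except Exception as e: print('no blob',e)
go([538.8,172.0,190],85.2,s)
E
python3 held.py 4
```

```text
[540.39462085 169.79225019 233.96816681] [1.800e+02 1.000e-02 8.521e+01] 30.4 16.00912889126111 [ 0.3 -0.3 -0.8]
blobs [([24, 20, 390], [278.6, 303.7])]
neck rel TCP [-0.5  0.   8. ]
tool shift/30 [ 0.07 -0.06  1.47] turn/.08 [0. 0. 0.]
```

>>> apply_moves --pt "0.08 -0.05 0.5 0 0 0 0" --pt "0 0 0.3 0 0 0 0" --pt "0 0 0.2 0 0 0 0" --pt "0 0 0.2 0 0 0 0" --pt "0 0 0.15 0 0 0 0" --pt "0 0 0.12 0 0 0 0" --pt "0 0 0 0 0 0 0"

```text
time: 31.32
tool_pos: [539.1, 173.1, 189.6]
tcp_rot: [-180.0, 0.0, 85.3]
ft_force: [-0.5, 0.4, -0.6]
finger_gap: 16.1
grip_force: 48.9
```

```bash
python3 - <<'E'
from g import *
s=sense();print(s['tool_pos'],s['ft_force'],s['wrist_torque'])
E
```

```text
[539.05033818 173.08580264 189.55893272] [-0.50507311  0.44800015 -0.64363997] [-0.04491776  0.02050949  0.00978124]
```

>>> apply_moves --pt "0 0 0.15 0 0 0 0" --pt "0 0 0.15 0 0 0 0" --pt "0 0 0.15 0 0 0 0" --pt "0 0 0.1 0 0 0 0" --pt "0 0 0 0 0 0 0"

```text
time: 31.95
tool_pos: [538.9, 173.0, 172.9]
tcp_rot: [-180.0, 0.0, 85.3]
ft_force: [0.3, 0.3, -0.1]
finger_gap: 16.1
grip_force: 48.9
```

>>> apply_moves --pt "0 0 0 0 0 0 0.5" --pt "0 0 0 0 0 0 0.5" --pt "0 0 0 0 0 0 0.5" --pt "0 0 0 0 0 0 0.5"

```text
time: 32.45
tool_pos: [539.2, 173.1, 173.4]
tcp_rot: [180.0, -0.0, 85.3]
ft_force: [0.6, 0.4, -0.9]
finger_gap: 42.5
grip_force: 0.0
```

>>> apply_moves --pt "0 0 -0.6 0 0 0 0.5" --pt "0 0 -1 0 0 0 0.5" --pt "-0.9 -0.15 -0.5 0 0 0 0.5" --pt "-1 -0.17 0 0 0 0 0.5" --pt "-1 -0.17 0 0 0 0 0.5" --pt "-1 -0.17 0 0 0 0 0.5" --pt "-1 -0.17 0 0 0 0 0.5" --pt "-1 -0.17 0 0 0 0 0.5"

```text
time: 33.45
tool_pos: [494.7, -1.7, 238.0]
tcp_rot: [179.9, 0.0, 85.3]
ft_force: [0.4, 0.1, -0.1]
finger_gap: 42.6
grip_force: 0.0
```

>>> apply_moves --pt "-1 -0.17 0 0 0 0 0.5" --pt "-1 -0.17 0 0 0 0 0.5" --pt "-1 -0.17 0 0 0 0 0.5" --pt "-1 -0.17 0.3 0 0 0 0.5" --pt "-1 -0.17 0.4 0 0 0 0.5" --pt "-1 -0.17 0.5 0 0 0 0.5" --pt "-1 -0.17 0.6 0 0 0 0.5" --pt "-1 -0.17 0.6 0 0 0 0.5"

```text
time: 34.45
tool_pos: [434.4, -238.0, 165.5]
tcp_rot: [179.9, 0.1, 85.3]
ft_force: [0.2, -0.3, -0.3]
finger_gap: 42.7
grip_force: 0.0
```

>>> apply_moves --pt "-0.8 -0.12 0.8 0 0 0 0.5" --pt "-0.7 -0.1 0.8 0 0 0 0.5" --pt "0 0 0.6 0 0 0 0.5" --pt "0 0 0 0 0 0 0.5" --pt "0 0 0 0 0 0 0.5"

```text
time: 35.08
tool_pos: [424.6, -280.7, 99.5]
tcp_rot: [179.9, 0.0, 85.3]
ft_force: [-0.4, -0.1, -0.8]
finger_gap: 42.7
grip_force: 0.0
```

```bash
python3 near.py 5 424.1 -281.8
```

```text
[ 424.61222541 -280.66178932   99.46784455] 85.30066418753395 35.075
blobs [([14, 13, 147], [278.5, 250.2])]
exp [278.66095643 250.12482632] got [278.45578231 250.17006803] [ 423.98029781 -281.81898111   54.        ]
tool shift/30 [-0.04 -0.02  1.78] turn/.08 [0.01 0.01 0.02]
```

>>> apply_moves --pt "-0.04 -0.01 0.6 0 0 0 0.5" --pt "0 0 0.6 0 0 0 0.5" --pt "0 0 0.4 0 0 0 0.5" --pt "0 0 0.18 0 0 0 0.5" --pt "0 0 0 0 0 0 0.5" --pt "0 0 0 0 0 0 0.5"

```text
time: 35.88
tool_pos: [423.8, -282.4, 45.4]
tcp_rot: [180.0, 0.0, 85.3]
ft_force: [0.1, 0.6, -0.1]
finger_gap: 42.5
grip_force: 0.0
```

>>> apply_moves --pt "0 0 0 0 0 0 0" --pt "0 0 0 0 0 0 0" --pt "0 0 0 0 0 0 0" --pt "0 0 0 0 0 0 0" --pt "0 0 0 0 0 0 0" --grip_force 50

```text
time: 36.5
tool_pos: [423.8, -282.5, 45.5]
tcp_rot: [179.9, 0.0, 85.3]
ft_force: [-0.1, 0.8, 6.1]
finger_gap: 16.1
grip_force: 48.7
```

>>> apply_moves --pt "0 0 -0.4 0 0 0 0" --pt "0 0 -0.9 0 0 0 0" --pt "0 0 -1 0 0 0 0" --pt "0 0 -1 0 0 0 0" --pt "0 0 -1 0 0 0 0" --pt "0.4 0.1 -1 0 0 0 0" --pt "0.9 0.15 -1 0 0 0 0" --pt "1 0.16 0 0 0 0 0"

```text
time: 37.5
tool_pos: [442.6, -214.6, 237.5]
tcp_rot: [179.7, 0.1, 85.2]
ft_force: [-0.1, 1.5, -1.1]
finger_gap: 16.1
grip_force: 48.9
```

>>> apply_moves --pt "1 0.16 0 0 0 0 0" --pt "1 0.16 0 0 0 0 0" --pt "1 0.16 0 0 0 0 0" --pt "1 0.16 0 0 0 0 0" --pt "1 0.16 0 0 0 0 0" --pt "1 0.16 0 0 0 0 0" --pt "1 0.16 0 0 0 0 0" --pt "1 0.17 0 0 0 0 0"

```text
time: 38.5
tool_pos: [499.6, 22.7, 234.2]
tcp_rot: [-180.0, -0.0, 85.3]
ft_force: [0.5, 0.4, -0.1]
finger_gap: 16.1
grip_force: 48.9
```

>>> apply_moves --pt "1 0.17 0 0 0 0 0" --pt "1 0.17 0 0 0 0 0" --pt "1 0.17 0 0 0 0 0" --pt "1 0.17 0 0 0 0 0" --pt "0.7 0.13 0 0 0 0 0" --pt "0.4 0.05 0 0 0 0 0" --pt "0 0 0 0 0 0 0" --pt "0 0 0 0 0 0 0"

```text
time: 39.5
tool_pos: [538.1, 171.2, 233.9]
tcp_rot: [-180.0, 0.0, 85.2]
ft_force: [-0.4, -0.1, -0.9]
finger_gap: 16.1
grip_force: 48.9
```

```bash
python3 held.py 5
```

```text
[538.07247157 171.24287981 233.8788325 ] [-1.7999e+02  3.0000e-02  8.5230e+01] 39.5 16.11811124762662 [-0.4 -0.1 -0.9]
blobs [([24, 21, 397], [278.6, 303.0])]
neck rel TCP [-0.5  0.3  8. ]
tool shift/30 [0.03 0.02 1.46] turn/.08 [-0.    0.01  0.01]
```

>>> apply_moves --pt "0.03 0.03 0.5 0 0 0 0" --pt "0 0 0.3 0 0 0 0" --pt "0 0 0.2 0 0 0 0" --pt "0 0 0.2 0 0 0 0" --pt "0 0 0.15 0 0 0 0" --pt "0 0 0.12 0 0 0 0" --pt "0 0 0 0 0 0 0"

```text
time: 40.42
tool_pos: [539.0, 172.8, 189.6]
tcp_rot: [-180.0, 0.0, 85.3]
ft_force: [-0.5, -0.7, -0.5]
finger_gap: 16.2
grip_force: 48.9
```

```bash
python3 - <<'E'
from g import *
s=sense();print(s['tool_pos'],s['ft_force'],s['wrist_torque'])
E
```

```text
[539.00165429 172.79243303 189.55709531] [-0.51344663 -0.70314505 -0.54397649] [ 0.06311309 -0.02064541  0.03118883]
```

>>> apply_moves --pt "0 0 0.15 0 0 0 0" --pt "0 0 0.15 0 0 0 0" --pt "0 0 0.15 0 0 0 0" --pt "0 0 0.1 0 0 0 0" --pt "0 0 0 0 0 0 0"

```text
time: 41.05
tool_pos: [538.9, 172.7, 172.9]
tcp_rot: [-180.0, 0.0, 85.3]
ft_force: [-0.6, -0.5, -1.1]
finger_gap: 16.3
grip_force: 48.9
```

>>> apply_moves --pt "0 0 0 0 0 0 0.5" --pt "0 0 0 0 0 0 0.5" --pt "0 0 0 0 0 0 0.5" --pt "0 0 0 0 0 0 0.5"

```text
time: 41.55
tool_pos: [539.2, 172.8, 173.4]
tcp_rot: [180.0, -0.0, 85.3]
ft_force: [0.3, -0.1, -0.4]
finger_gap: 42.7
grip_force: 0.0
```

>>> apply_moves --pt "0 0 -0.6 0 0 0 0.5" --pt "0 0 -1 0 0 0 0.5" --pt "-0.9 -0.34 -0.5 0 0 0 0.5" --pt "-1 -0.38 0 0 0 0 0.5" --pt "-1 -0.38 0 0 0 0 0.5" --pt "-1 -0.38 0 0 0 0 0.5" --pt "-1 -0.38 0 0 0 0 0.5" --pt "-1 -0.38 0 0 0 0 0.5"

```text
time: 42.55
tool_pos: [457.4, 1.0, 237.9]
tcp_rot: [179.9, 0.0, 85.3]
ft_force: [-0.1, -0.9, 0.2]
finger_gap: 42.7
grip_force: 0.0
```

>>> apply_moves --pt "-1 -0.38 0.5 0 0 0 0.5" --pt "-0.7 -0.28 0.9 0 0 0 0.5" --pt "-0.35 -0.15 0.9 0 0 0 0.5" --pt "0 0 0.9 0 0 0 0.5" --pt "0 0 0.9 0 0 0 0.5" --pt "0 0 0.4 0 0 0 0.5" --pt "0 0 0 0 0 0 0.5" --pt "0 0 0 0 0 0 0.5"

```text
time: 43.55
tool_pos: [429.2, -57.5, 102.7]
tcp_rot: [179.9, 0.0, 85.3]
ft_force: [-0.5, 0.6, -0.1]
finger_gap: 42.6
grip_force: 0.0
```

```bash
python3 near.py 3 428 -57
```

```text
[429.18012194 -57.50423384 102.7496627 ] 85.26412992257966 43.55
blobs [([15, 14, 167], [278.1, 244.9])]
exp [277.21919351 245.18645418] got [278.10778443 244.92215569] [428.52902142 -56.8743961   54.        ]
tool shift/30 [ 0.02 -0.03  1.89] turn/.08 [0.02 0.   0.01]
```

>>> apply_moves --pt "0.02 -0.02 0.6 0 0 0 0.5" --pt "0 0 0.6 0 0 0 0.5" --pt "0 0 0.4 0 0 0 0.5" --pt "0 0 0.28 0 0 0 0.5" --pt "0 0 0 0 0 0 0.5" --pt "0 0 0 0 0 0 0.5"

```text
time: 44.35
tool_pos: [428.1, -56.8, 45.4]
tcp_rot: [180.0, 0.0, 85.3]
ft_force: [0.0, 0.4, 0.5]
finger_gap: 42.9
grip_force: 0.0
```

>>> apply_moves --pt "0 0 0 0 0 0 0" --pt "0 0 0 0 0 0 0" --pt "0 0 0 0 0 0 0" --pt "0 0 0 0 0 0 0" --pt "0 0 0 0 0 0 0" --grip_force 50

```text
time: 44.98
tool_pos: [428.2, -56.8, 45.4]
tcp_rot: [179.9, 0.0, 85.3]
ft_force: [-0.3, 0.3, 5.4]
finger_gap: 16.4
grip_force: 48.8
```

>>> apply_moves --pt "0 0 -0.4 0 0 0 0" --pt "0 0 -0.9 0 0 0 0" --pt "0 0 -1 0 0 0 0" --pt "0 0 -1 0 0 0 0" --pt "-0.2 0.4 -1 0 0 0 0" --pt "-0.42 0.87 0 0 0 0 0" --pt "-0.42 0.87 0 0 0 0 0" --pt "-0.42 0.87 0 0 0 0 0"

```text
time: 45.98
tool_pos: [514.6, -108.2, 174.3]
tcp_rot: [-180.0, -0.0, 85.3]
ft_force: [-0.1, -0.4, -0.0]
finger_gap: 16.2
grip_force: 49.0
```

>>> apply_moves --pt "-0.42 0.87 0 0 0 0 0" --pt "-0.42 0.87 0 0 0 0 0" --pt "-0.42 0.87 0 0 0 0 0" --pt "-0.42 0.87 0 0 0 0 0" --pt "-0.42 0.87 0 0 0 0 0" --pt "-0.38 0.71 0 0 0 0 0" --pt "0 0 0 0 0 0 0" --pt "0 0 0 0 0 0 0"

```text
time: 46.98
tool_pos: [658.5, -194.1, 173.6]
tcp_rot: [-179.9, -0.0, 85.3]
ft_force: [-0.8, 0.8, -0.9]
finger_gap: 16.1
grip_force: 49.1
```

```bash
python3 held.py 3; python3 -c "
from g import *
go([660,-195,52],85.2)"
```

```text
[ 658.49722683 -194.06655191  173.63237658] [-1.7993e+02 -3.0000e-02  8.5260e+01] 46.975 16.149971040670046 [-0.8  0.8 -0.9]
blobs [([24, 21, 397], [278.6, 304.7])]
neck rel TCP [-0.5 -0.5  8. ]
tool shift/30 [11.83 -4.99 -0.53] turn/.08 [-0.02 -0.01  0.01]
tool shift/30 [-0.03  0.06  4.06] turn/.08 [-0.01 -0.    0.01]
```

```bash
python3 - <<'E'
from h import *
for k in '453':
    im=cv2.imread(f'pics/near{k}.png');hs=cv2.cvtColor(im,cv2.COLOR_BGR2HSV)
    m=((hs[...,1]<70)&(hs[...,2]>70)).astype('uint8')[185:260,225:335]
    print(k,[int(r.sum()) for r in m[::5]])
E
```

```text
4 [0, 0, 31, 41, 46, 49, 52, 55, 56, 55, 53, 34, 24, 19, 20]
5 [0, 0, 12, 32, 42, 47, 50, 52, 55, 57, 56, 54, 36, 25, 18]
3 [0, 23, 39, 48, 53, 56, 59, 62, 63, 63, 61, 44, 34, 28, 23]
```

>>> apply_moves --pt "-0.03 0.05 0.9 0 0 0 0" --pt "0 0 0.9 0 0 0 0" --pt "0 0 0.9 0 0 0 0" --pt "0 0 0.5 0 0 0 0" --pt "0 0 0.4 0 0 0 0" --pt "0 0 0.2 0 0 0 0" --pt "0 0 0.2 0 0 0 0" --pt "0 0 0 0 0 0 0"

```text
time: 48.02
tool_pos: [660.6, -195.5, 53.9]
tcp_rot: [-180.0, -0.0, 85.3]
ft_force: [0.0, -0.5, -0.1]
finger_gap: 16.2
grip_force: 49.1
```

>>> apply_moves --pt "0 0 0.12 0 0 0 0" --pt "0 0 0 0 0 0 0" --pt "0 0 0 0 0 0 0" --pt "0 0 0 0 0 0 0.3" --pt "0 0 0 0 0 0 0.5" --pt "0 0 0 0 0 0 0.5" --pt "0 0 0 0 0 0 0.5"

```text
time: 48.9
tool_pos: [660.6, -195.5, 50.4]
tcp_rot: [180.0, 0.0, 85.3]
ft_force: [-1.1, 0.2, 0.8]
finger_gap: 42.9
grip_force: 0.0
```

>>> apply_moves --pt "0 0 -0.5 0 0 0 0.5" --pt "0 0 -1 0 0 0 0.5" --pt "0 0 -1 0 0 0 0.5" --pt "-0.3 -0.5 -1 0 0 0 0.5" --pt "-0.6 -0.85 0 0 0 0 0.5" --pt "-0.6 -0.85 0 0 0 0 0.5" --pt "-0.6 -0.85 0 0 0 0 0.5" --pt "-0.5 -0.75 0.3 0 0 0 0.5"

```text
time: 49.9
tool_pos: [540.5, -264.9, 148.6]
tcp_rot: [179.8, 0.1, 85.2]
ft_force: [0.5, 0.3, 0.4]
finger_gap: 42.8
grip_force: 0.0
```

>>> apply_moves --pt "-0.3 -0.4 0.5 0 0 0 0.5" --pt "0 0 0.8 0 0 0 0.5" --pt "0 0 0.2 0 0 0 0.5" --pt "0 0 0 0 0 0 0.5" --pt "0 0 0 0 0 0 0.5"

```text
time: 50.52
tool_pos: [528.7, -271.9, 102.3]
tcp_rot: [179.9, 0.0, 85.3]
ft_force: [0.1, 0.7, -0.1]
finger_gap: 42.9
grip_force: 0.0
```

```bash
python3 near.py 2 527.6 -271.7
```

```text
[ 528.67798061 -271.9333079   102.3199322 ] 85.28636208224636 50.525
blobs [([14, 13, 147], [277.5, 245.6])]
exp [277.4816629  245.88907967] got [277.51020408 245.63265306] [ 527.62999336 -271.53827617   54.        ]
tool shift/30 [ 0.01 -0.04  1.88] turn/.08 [0.02 0.01 0.02]
```

>>> apply_moves --pt "0.01 -0.03 0.6 0 0 0 0.5" --pt "0 0 0.6 0 0 0 0.5" --pt "0 0 0.4 0 0 0 0.5" --pt "0 0 0.28 0 0 0 0.5" --pt "0 0 0 0 0 0 0.5" --pt "0 0 0 0 0 0 0.5"

```text
time: 51.32
tool_pos: [527.3, -271.7, 45.4]
tcp_rot: [180.0, 0.0, 85.3]
ft_force: [-0.1, 0.2, -0.0]
finger_gap: 42.6
grip_force: 0.0
```

>>> apply_moves --pt "0 0 0 0 0 0 0" --pt "0 0 0 0 0 0 0" --pt "0 0 0 0 0 0 0" --pt "0 0 0 0 0 0 0" --pt "0 0 0 0 0 0 0" --grip_force 50

```text
time: 51.95
tool_pos: [527.5, -271.7, 45.6]
tcp_rot: [179.9, 0.0, 85.3]
ft_force: [0.3, -0.7, 6.1]
finger_gap: 16.3
grip_force: 48.7
```

>>> apply_moves --pt "0 0 -0.4 0 0 0 0" --pt "0 0 -0.9 0 0 0 0" --pt "0 0 -1 0 0 0 0" --pt "0 0 -1 0 0 0 0" --pt "0.1 0.6 0 0 0 0 0" --pt "0.15 0.9 0 0 0 0 0" --pt "0.15 0.9 0 0 0 0 0" --pt "0.15 0.9 0 0 0 0 0"

```text
time: 52.95
tool_pos: [627.5, -262.9, 144.1]
tcp_rot: [-180.0, -0.0, 85.3]
ft_force: [0.1, -0.1, -0.8]
finger_gap: 16.2
grip_force: 48.9
```

>>> apply_moves --pt "0.1 0.7 0 0 0 0 0" --pt "0 0 0 0 0 0 0" --pt "0 0 0.9 0 0 0 0" --pt "0 0 0.9 0 0 0 0" --pt "0 0 0.6 0 0 0 0" --pt "0 0 0.4 0 0 0 0" --pt "0 0 0 0 0 0 0" --pt "0 0 0 0 0 0 0"

```text
time: 53.95
tool_pos: [648.8, -262.3, 61.2]
tcp_rot: [179.9, 0.0, 85.3]
ft_force: [-0.2, 0.2, -0.6]
finger_gap: 16.1
grip_force: 49.0
```

Lower 11 mm, release, and retreat up.

>>> apply_moves --pt "0 0 0.25 0 0 0 0" --pt "0 0 0.1 0 0 0 0" --pt "0 0 0 0 0 0 0" --pt "0 0 0 0 0 0 0.3" --pt "0 0 0 0 0 0 0.5" --pt "0 0 0 0 0 0 0.5" --pt "0 0 0 0 0 0 0.5"

```text
time: 54.82
tool_pos: [648.1, -261.9, 49.3]
tcp_rot: [-180.0, -0.0, 85.3]
ft_force: [-0.1, -0.2, 0.2]
finger_gap: 42.5
grip_force: 0.0
```

>>> apply_moves --pt "0 0 -0.5 0 0 0 0.5" --pt "0 0 -1 0 0 0 0.5" --pt "0 0 -1 0 0 0 0.5" --pt "0 0 -1 0 0 0 0.5" --pt "0 -0.5 -1 0 0 0 0.5" --pt "0 -0.9 -1 0 0 0 0.5" --pt "0 -0.9 -1 0 0 0 0.5" --pt "0 -0.9 0 0 0 0 0.5"

```text
time: 55.82
tool_pos: [553.3, -254.8, 249.8]
tcp_rot: [179.6, 0.2, 85.3]
ft_force: [-0.3, 0.6, -0.7]
finger_gap: 42.6
grip_force: 0.0
```

>>> apply_moves --pt "0 -0.9 0 0 0 0 0.5" --pt "0 -0.9 0 0 0 0 0.5" --pt "0 -0.9 0 0 0 0 0.5" --pt "0 -0.9 0 0 0 0 0.5" --pt "0 -0.9 0 0 0 0 0.5" --pt "0 0 0 0 0 0 0.5" --pt "0 0 0 0 0 0 0.5" --pt "0 0 0 0 0 0 0.5"

```text
time: 56.82
tool_pos: [418.6, -242.9, 244.8]
tcp_rot: [180.0, 0.0, 85.3]
ft_force: [-0.8, 0.6, 0.5]
finger_gap: 42.9
grip_force: 0.0
```

```bash
python3 - <<'E'
from h import *
S=snapshot('scene');save('s_end.png',S,(150,165,490,345),2.3);print(sense()['time'])
E
```

```text
56.875
```

View pics/s_end.png

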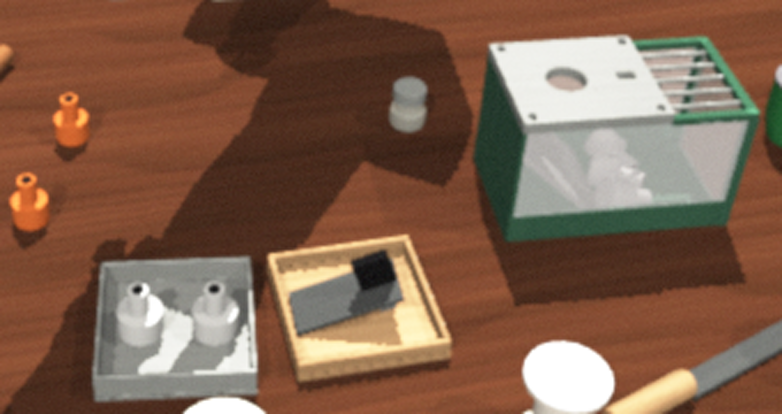

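The two fat bushes stand in the tin at (140,310) and (214,310), and the cover is in the tray at (345,290). The slim bushes are in the cage at about (615,170) and the bore is clear. The orange pair and the jar show no sign of having moved.

```bash
python3 -c "
from bench import hand_in
print(hand_in())"
```

```text
the job is handed in; nothing more can be done
None
```

I handed the job in at about 57 s of the 208 s limit: the cover lies in the tray, the three slim bushes went through the bore into the cage, and the two fat ones stand in the tin; the jar, the orange look-alikes and the green lasts were left alone.

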